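# Shut and latch the marinating box

### The job

Close the steel marinating box: press its raised lid down flat, then push the latch handle round by its black knob, without gripping it tight, anticlockwise from above, until its pin has climbed over the catch on the lid and dropped into the low notch behind. Feel for the notch and stop there, never forcing the handle against the stop behind the notch, and leave it locked and untouched, with the cup, the mill and the label roll still where they stood.

Things in the scene. Friction and masses are not known exactly. Their poses are not given: they have to be found in the camera images.
- box: open stainless box, 160 mm deep (its x), 220 mm wide (y), fixed to the table. Origin on the table under the latch pivot, which stands on a bracket at the middle of the front wall; x points from the pivot to the box (the front wall's outer face is at x = 22 mm, the lid hinge at x = 182 mm), z up. Lid top, when shut, 93 mm above the table.
- pivot (a point): point on the upright axis of the latch, at the height of the shut lid's top (93 mm). The stud on that axis ends in a nut 169 mm above the table.
- lid_push (a point): free spot on top of the lid, on its middle line, 80 mm from the hinge axis and about 80 mm behind the lid's front edge; with the lid shut it is 102 mm in x from the pivot. A good place to press with closed fingertips: keep within 100 mm of the hinge, clear of the catch.
- lid (a joint): lid angle: 0 shut flat, grows as the front edge rises (starts at about 0.45 to 0.85 rad). 6 mm steel plate, 164 x 224 mm, 0.5 kg with the catch; the stiff hinge holds it where it is left; pressing it down at 80 mm from the hinge takes about 2 to 7 N. Its underside rests on a seal when shut.
- latch (a joint): handle angle about the upright pivot: 0 with the nose along the box's -y and the knob along +y; grows anticlockwise from above, the nose over the lid and the knob away from the box (its -x) at 1.57. Starts at 0 to 0.2. The catch is set differently each time: the pin meets its ramp somewhere in 0.3 to 1.2 and drops into the notch somewhere in 1.1 to 2.1; a hard stop follows at once.
- lift (a joint): height of the handle above its lowest position (m). Its weight and a spring press it down with about 11 to 14 N. The ramp lifts it to about 0.0085 on the level crest (6 degrees long); off the crest's steep end it falls into the notch, lift about 0.003. Turning it up the ramp takes about 5 to 14 N at the knob.
- pin (a point): lower end of the round steel pin under the handle's nose: 10 mm thick, 50 mm from the pivot axis. It rides on the catch, a curved steel ramp on the lid that rises to a 11 mm high crest; then comes the notch, 4.5 mm above the lid and 2 mm wider than the pin, then the 18 mm high stop.
- knob (a point): centre of the top of the knob: an upright black round post, 20 mm in diameter, standing 50 mm above the handle's flat bar, 85 mm from the pivot axis on the other side from the nose. Its top is 169 mm above the table at lift 0, the top of the bar 120 mm. The whole handle rises with the lift.
- handle: the handle: flat steel bar 16 mm wide and 8 mm thick with the pin under its nose and the knob on its other end. Origin on the pivot axis; x along the nose, away from the knob. The stop behind the notch bears at most 50 N from the pin, which is about 30 N sideways at the knob. A tight grip on the knob hinders it from rising and dropping: hold it loosely or push it.
- portion_cup: small steel cup, 60 mm across, 72 mm high, standing at one side of the box; origin at the middle of its underside. To be left alone.
- mill: small clear seasoning mill with a rounded grey top, 44 mm across, 90 mm high, standing in front of the box; origin at the middle of its underside. To be left alone.
- label_roll: roll of blank labels, 72 mm across, 43 mm high, lying at the other side of the box; origin at the middle of its underside. To be left alone.

How it is judged:
On the way, in this order (a step that is already met when the one before it is completed fails the run):
1. the lid is shut (under 0.02 rad) with the handle still off the catch (value of joint lid below 0.02 rad and value of joint latch below 0.7 rad and value of joint lift below 0.004 m), for 0.1 s.
2. the handle is lifted by the catch (over 6 mm) while the lid is shut (value of joint lid below 0.02 rad and value of joint latch above 0.6 rad and value of joint lift above 0.006 m), for 0.05 s.
At the end, for the whole second after the job is handed in: The lid is shut (under 0.02 rad), the handle is past the crest (1.0 to 2.2 rad) with its pin down in the notch (lift between 1.8 and 5 mm: neither on the crest nor back on the near side of the ramp), all at rest, and the cup, mill and roll stand upright (value of joint lid below 0.02 rad and value of joint latch between 1 and 2.2 rad and value of joint lift between 0.0018 and 0.005 m and velocity of joint each of latch, lid below 0.05 rad/s and angle between each of portion_cup, mill, label_roll's own z axis and vertical below 0.2 rad); the robot touches nothing.
It fails at once if the pin is forced against the stop behind the notch with more than 50 N (about 30 N sideways at the knob) (contact force between handle and keeper_c5 above 50 N).
It fails at once if the portion cup is moved more than 25 mm (distance of portion_cup from where it was at the start of the episode above 0.025 m).
It fails at once if the mill is moved more than 25 mm (distance of mill from where it was at the start of the episode above 0.025 m).
It fails at once if the label roll is moved more than 25 mm (distance of label_roll from where it was at the start of the episode above 0.025 m).
It also fails if it takes over 64 s, if anything falls off the work surface, if the arm or the gripper's body presses on something with over 40 N, if the wrist force passes 120 N, or if a joint passes its speed limit or range.

### The arm

A 7-joint arm with a two-finger parallel gripper is mounted at the origin on the work surface; the furniture and walls round the work are solid. World frame = base frame: x ahead of the robot, y to its left, z up, the work surface at z = 0. Lengths are in m, angles in rad, forces in N, time in s.
With the tool pointing down it reaches from about 0.425 to 0.875 m from the base axis. Payload 4.7 kg.
Tool frame: the origin (TCP) lies midway between the tips of the shut fingers; the grasp point (between the pads) lies 19 mm behind it (ctrl.grip_point_offset is the distance from the TCP to the grasp point, in m); z points along the fingers, y is the line along which they close (so a half turn about z gives the same grasp; the last joint's range is limited). The gripper opens to 87 mm and grips with 3 to 60 N. Pads are 19 mm wide; open, the fingers measure 117 mm over their backs; the gripper's body (75 mm by 190 mm) begins 51 mm behind the grasp point.
Start: joints at [-1.14, 0.321, -0.07, 1.45, 0.023, 1.371, -0.057], TCP at [0.263, 0.594, 0.223] pointing down, gripper open.
Joint ranges: [-2.86, 2.86], [-0.3, 2.09], [-1.38, 1.24], [0.06, 2.45], [-1.56, 4.7], [0.09, 2.05], [-2.69, 2.69]. Speed limits (rad/s): [2.57, 2.57, 3.14, 3.14, 3.14, 3.14, 3.14].

### API

Orientations are given as a rotation vector (axis times angle).
In Python, from bench import ctrl gives the robot as it stands.
- The arm moves only by the tool move_arm, never from a script. Its argument "increments" is text: rows parted by semicolons, each of 7 numbers parted by spaces: the shift along the world's x, y, z in mm, then the turn, a rotation vector about the world's x, y, z in degrees, then the closure in counts, from 0 (fully open) to 255 (shut). A call has exactly 8 rows; each row shifts and turns the commanded pose from where the row before left it; what a row does not reach is not made up. A row lasts 1/12 s, in which the tool goes at most 41.7 mm and 7.16 degrees, less where a joint would pass 70% of its speed; a pose out of reach is approached as far as the arm can. A call with a gripper value outside its range is refused whole. The fingers move at their own pace and stop on an object; "grip_force" is the grip in N (left out, the last holds). Time passes only in rows, so rows that do not move let the fingers close, or fill a call up. It gives the time, the measured TCP pose, the force, the opening and the grip force at its end, in the units of the state.
- ctrl.get_state(): the state, without advancing time (a new reading comes with each control period).
- ctrl.get_image(name): name is "scene" or "side" or "wrist"; returns a dict with "frame" (420x560x3 uint8, red, green, blue), "depth" (420x560 float32, m along the optical axis (not along the pixel's ray), 0 where there is no reading), "fx", "fy", "cx", "cy" (pixels), "position" and "orientation" of the camera in the world. Camera axes: x right, y down, z forward; pixel columns grow to the right and rows downward; lengths in m; the calibration is good to about 2 mm. The wrist camera is an equidistant fisheye: a pixel r from the principal point sees the ray r / f radians off the axis. A picture is of the moment at which its call begins.
- ctrl.close_job(): hands the job in; it is judged then, once.
Trained networks look in a picture, given as the dict that the camera call returned (one of the last four; its "shot" number tells which), for a name from the list of things; names that differ only in an ending like _2 or _b are one class to them, and where a whole thing is asked for, a point or a joint stands for the part that bears it (a point fixed in the world has none). Each returns a list of dicts, best first, with "score" (0 to 1); they miss things now and then, are a little off and sometimes report something else, mostly with a low value. They report only what shows in the picture. A call takes as long as a camera call.
- ctrl.find_in(target, picture): "centre" ([x, y, z] in m, in world coordinates, good to about 4 mm: the middle of the surface that is visible of it).
- ctrl.silhouettes(target, picture): "region" (420x560 bool, what is visible of it).
The state is a dict: "time": time; "joint_positions": joint angles; "qd": joint speeds; "joint_torque": joint torques, N m; "position": TCP position; "tool_rot": TCP orientation; "ft_force": force on the tool from outside, world axes, zero at the start; "torque": the same for the moment, N m; "grip_width": opening from 0.0 (shut) to 1.0 (fully open); "grip_force": force on a finger pad.
Only numpy, scipy, OpenCV 4.12 (cv2) and the standard library are available. Lean on these libraries where they do the work, as an engineer would, in place of code of your own. Each camera call takes 0.05 s, during which the arm holds its last target. There are 200 camera calls.

## Working session

There is one attempt and no reset: what is moved stays moved. The work goes in short steps, Python scripts to look and compute and a tool call to move; the robot and the scene stay as the last step left them, time stands still between calls to the robot, and variables do not carry over. Pictures are saved under pics/ and viewed, at most 10 in all, crops included, and the job is handed in when it is done.

Besides the shell and the picture viewer there is one more tool, called after "Call:" as name(argument=value, ...), one argument or row to a line, values as JSON. move_arm: Moves the arm, as the interface text tells. Its arguments: {"type":"object","properties":{"increments":{"type":"string"},"grip_force":{"type":"number"}},"required":["increments"]}

```bash
mkdir -p pics; cat > h.py <<'E'
import numpy as np, cv2
from scipy.spatial.transform import Rotation as R
from bench import ctrl
def rot(o):
    o=np.array(o)
    return o if o.shape==(3,3) else (R.from_rotvec(o).as_matrix() if o.size==3 else R.from_quat(o).as_matrix())
def pts(p,mask):
    v,u=np.nonzero(mask&(p["depth"]>0)); d=p["depth"][v,u]
    c=np.stack([(u-p["cx"])/p["fx"]*d,(v-p["cy"])/p["fy"]*d,d],1)
    return c@rot(p["orientation"]).T+np.array(p["position"])
def save(p,n): cv2.imwrite("pics/"+n,p["frame"][:,:,::-1])
E
python3 - <<'E'
from h import *
s=ctrl.get_state(); print({k:np.round(v,3) for k,v in s.items()})
ims=[]
for n in ["scene","side"]:
    p=ctrl.get_image(n); ims.append(p["frame"]); print(n,np.round(p["position"],3),p["orientation"])
    for t in ["box","pivot","lid_push","lid","latch","knob","handle","portion_cup","mill","label_roll"]:
        try: print(t,[(np.round(r["centre"],3).tolist(),round(r["score"],2)) for r in ctrl.find_in(t,p)[:2]])
        except Exception as e: print(t,e)
for n,i in zip(["s0.png","d0.png"],ims): cv2.imwrite("pics/"+n,i[:,:,::-1])
E
```

```text
{'time': np.float64(0.0), 'joint_positions': array([-1.14 ,  0.322, -0.07 ,  1.452,  0.023,  1.371, -0.057]), 'qd': array([-0.001,  0.   ,  0.   ,  0.   , -0.   , -0.001,  0.002]), 'joint_torque': array([-1.0000e-03, -4.9128e+01, -4.0500e-01, -3.1255e+01, -6.4000e-02,
        4.3000e-02,  0.0000e+00]), 'position': array([0.263, 0.594, 0.221]), 'tool_rot': array([-6.500e-01, -3.073e+00,  3.000e-03]), 'ft_force': array([ 0.046, -0.214, -1.324]), 'torque': array([-0.026, -0.036,  0.03 ]), 'grip_force': np.float64(0.0), 'grip_width': np.float64(0.998)}
scene [ 0.27  -0.578  0.688] [-2.19945292  0.62170496 -0.28828762]
box [([0.647, -0.099, 0.061], 0.77)]
pivot [([0.643, -0.096, 0.07], 0.75), ([0.498, -0.198, 0.056], 0.23)]
lid_push [([0.669, -0.118, 0.163], 0.82)]
lid [([0.67, -0.114, 0.156], 0.64)]
latch [([0.564, -0.053, 0.123], 0.82)]
knob [([0.568, 0.001, 0.12], 0.94)]
handle [([0.577, 0.0, 0.119], 0.67)]
portion_cup [([0.587, -0.247, 0.045], 0.68)]
mill [([0.499, -0.196, 0.056], 0.85)]
label_roll [([0.684, 0.102, 0.04], 0.72), ([0.569, -0.047, 0.125], 0.7)]
side [0.407 0.647 0.697] [-0.45929157  2.70219064 -1.24078225]
box []
pivot [([0.656, -0.048, 0.049], 0.9), ([0.502, -0.168, 0.049], 0.49)]
lid_push [([0.658, -0.05, 0.194], 0.78)]
lid [([0.66, -0.051, 0.194], 0.62)]
latch [([0.568, -0.009, 0.123], 0.56), ([0.575, -0.009, 0.122], 0.46)]
knob [([0.572, 0.027, 0.12], 0.81)]
handle [([0.579, 0.029, 0.121], 0.88)]
portion_cup [([0.576, -0.26, 0.056], 0.96)]
mill [([0.499, -0.171, 0.047], 0.62)]
label_roll [([0.678, 0.105, 0.042], 0.95)]
```

View pics/s0.png

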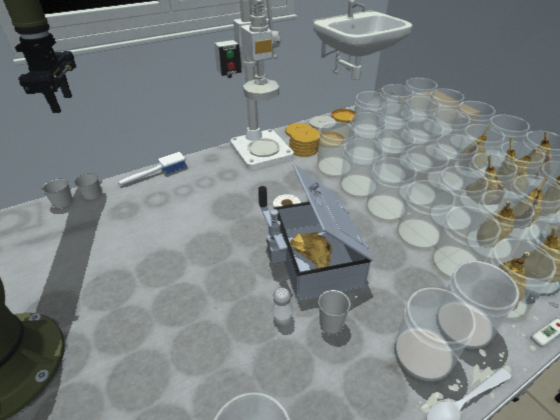

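View pics/d0.png

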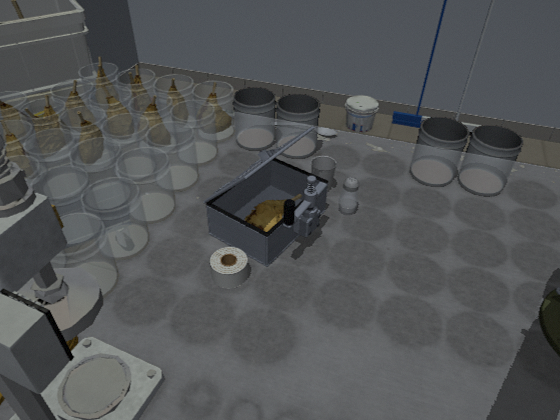

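Scene view: knob is the black post at about (262,196), stud at (272,213), lid tilted at (335,215). Side view: knob at (289,212), nut at (311,182), mill at (349,195), roll at (229,265). Now the geometry comes from depth.

```bash
python3 - <<'E'
from h import *
for n in ["scene","side"]:
    p=ctrl.get_image(n); P=pts(p,np.ones((420,560),bool))
    v,u=np.nonzero(p["depth"]>0); C=p["frame"][v,u].astype(int)
    m=(P[:,0]>.45)&(P[:,0]<.85)&(P[:,1]>-.3)&(P[:,1]<.2)
    P,C,u,v=P[m],C[m],u[m],v[m]
    bl=(C.max(1)<45)&(P[:,2]>.125)&(P[:,2]<.2)&(P[:,0]<.62)
    K=P[bl]; print(n,"knob n",len(K),K.mean(0).round(3),K.min(0).round(3),K.max(0).round(3)); top=K[K[:,2]>.163];print(" top",len(top),top.mean(0).round(4))
    st=(P[:,2]>.135)&(P[:,2]<.18)&~bl&(P[:,0]<.60)&(P[:,0]>.5)&(P[:,1]<.0); S=P[st]; print(" stud",len(S),S.mean(0).round(3),S.min(0).round(3),S.max(0).round(3), np.median(u[st]),np.median(v[st]))
    t=S[S[:,2]>.16]; print(" nut",len(t),t.mean(0).round(4))
    r=ctrl.silhouettes("lid",p)
    if r:
        L=pts(p,r[0]["region"]); L=L[(L[:,2]>.1)]; c=np.median(L,0)
        for _ in range(5):
            w=np.linalg.svd(L-L.mean(0),full_matrices=False)[2][2]; d=(L-L.mean(0))@w; L=L[abs(d)<max(.006,1.0*np.median(abs(d)))]
        w*=np.sign(w[2]); print(" lid n",len(L),w.round(3),"tilt",np.arccos(w[2]).round(3),"yaw(box x)",np.arctan2(-w[1],-w[0]).round(3),L.mean(0).round(3),L.min(0).round(3),L.max(0).round(3))
        h=L@w; print("  plane d",h.mean().round(4))
    for t in ["portion_cup","mill","label_roll"]:
        q=ctrl.silhouettes(t,p)
        if q:
            Q=pts(p,q[0]["region"]); Q=Q[Q[:,2]>.02]; print(t,np.percentile(Q,[3,50,97],axis=0).round(3).tolist())
E
```

```text
scene knob n 95 [0.578 0.022 0.149] [0.572 0.019 0.125] [0.585 0.029 0.171]
 top 17 [0.5787 0.0221 0.167 ]
 stud 142 [ 0.562 -0.056  0.152] [ 0.551 -0.066  0.135] [ 0.575 -0.043  0.171] 274.0 219.0
 nut 52 [ 0.5621 -0.0557  0.1679]
 lid n 2039 [ 0.663 -0.22   0.716] tilt 0.773 yaw(box x) 2.82 [ 0.669 -0.111  0.159] [ 0.595 -0.213  0.1  ] [0.765 0.028 0.206]
  plane d 0.5818
portion_cup [[0.554, -0.276, 0.023], [0.584, -0.244, 0.05], [0.609, -0.221, 0.072]]
mill [[0.484, -0.204, 0.024], [0.497, -0.196, 0.061], [0.516, -0.177, 0.089]]
label_roll [[0.655, 0.08, 0.029], [0.687, 0.101, 0.042], [0.711, 0.118, 0.045]]
side knob n 266 [0.581 0.032 0.152] [ 0.562 -0.056  0.125] [0.593 0.042 0.172]
 top 85 [0.5827 0.0331 0.1684]
 stud 170 [ 0.565 -0.049  0.152] [ 0.553 -0.064  0.135] [ 0.578 -0.038  0.172] 310.0 187.0
 nut 64 [ 0.5653 -0.0498  0.1682]
 lid n 609 [ 0.66  -0.198  0.725] tilt 0.76 yaw(box x) 2.85 [ 0.674 -0.04   0.178] [ 0.601 -0.211  0.102] [0.758 0.033 0.208]
  plane d 0.5817
portion_cup [[0.559, -0.277, 0.035], [0.583, -0.264, 0.059], [0.609, -0.219, 0.073]]
mill [[0.488, -0.185, 0.023], [0.505, -0.17, 0.055], [0.523, -0.162, 0.09]]
label_roll [[0.65, 0.059, 0.022], [0.681, 0.097, 0.042], [0.714, 0.124, 0.045]]
```

```bash
python3 - <<'E'
from h import *
for n in ["scene","side"]:
    p=ctrl.get_image(n); P=pts(p,np.ones((420,560),bool))
    P=P[(P[:,2]>.12)&(P[:,0]>.1)&(P[:,0]<1)&(abs(P[:,1])<.8)]
    q,c=np.unique(np.floor(P[:,:2]/.1).astype(int),axis=0,return_counts=True)
    for a,k in zip(q,c):
        if k>15:
            s=P[(np.floor(P[:,:2]/.1)==a).all(1)]; print(n,(a*.1).round(1),k,s[:,2].min().round(2),s[:,2].max().round(2))
E
```

```text
scene [0.1 0.5] 60 0.3 0.34
scene [0.2 0.4] 52 0.32 0.34
scene [0.2 0.5] 3342 0.22 0.49
scene [0.2 0.6] 289 0.22 0.4
scene [ 0.3 -0.4] 573 0.12 0.14
scene [0.3 0.6] 244 0.29 0.34
scene [ 0.5 -0.2] 49 0.12 0.21
scene [ 0.5 -0.1] 308 0.12 0.17
scene [0.5 0. ] 197 0.12 0.17
scene [ 0.6 -0.5] 362 0.12 0.14
scene [ 0.6 -0.4] 264 0.12 0.14
scene [ 0.6 -0.3] 33 0.12 0.14
scene [ 0.6 -0.2] 931 0.12 0.21
scene [ 0.6 -0.1] 535 0.14 0.21
scene [0.6 0. ] 84 0.17 0.21
scene [0.6 0.4] 240 0.26 0.34
scene [ 0.7 -0.5] 478 0.12 0.14
scene [ 0.7 -0.4] 525 0.12 0.14
scene [ 0.7 -0.2] 27 0.12 0.13
scene [ 0.7 -0.1] 173 0.12 0.16
scene [0.7 0. ] 30 0.12 0.17
scene [0.7 0.3] 1817 0.21 0.47
scene [0.7 0.4] 1670 0.12 0.45
scene [ 0.8 -0.5] 423 0.12 0.14
scene [ 0.8 -0.4] 607 0.12 0.14
scene [ 0.8 -0.3] 217 0.12 0.14
scene [ 0.8 -0.2] 212 0.12 0.14
scene [ 0.8 -0.1] 175 0.12 0.14
scene [0.8 0. ] 142 0.12 0.14
scene [0.8 0.1] 111 0.12 0.14
scene [0.8 0.2] 32 0.12 0.14
scene [0.8 0.3] 268 0.22 0.4
scene [0.8 0.4] 132 0.24 0.45
scene [ 0.9 -0.5] 344 0.12 0.14
scene [ 0.9 -0.4] 682 0.12 0.16
scene [ 0.9 -0.3] 54
[... 674 characters left out ...]
0.12 0.14
side [ 0.7 -0.4] 270 0.12 0.14
side [ 0.7 -0.1] 62 0.12 0.16
side [0.7 0. ] 75 0.12 0.17
side [0.7 0.3] 5801 0.21 0.47
side [0.7 0.4] 6083 0.12 0.42
side [0.7 0.5] 601 0.26 0.34
side [ 0.8 -0.5] 205 0.12 0.14
side [ 0.8 -0.4] 272 0.12 0.14
side [ 0.8 -0.3] 142 0.12 0.14
side [ 0.8 -0.2] 193 0.12 0.14
side [ 0.8 -0.1] 183 0.12 0.14
side [0.8 0. ] 191 0.12 0.14
side [0.8 0.1] 264 0.12 0.14
side [0.8 0.2] 259 0.12 0.14
side [0.8 0.3] 212 0.24 0.25
side [ 0.9 -0.5] 190 0.12 0.14
side [ 0.9 -0.4] 432 0.12 0.16
side [ 0.9 -0.3] 391 0.12 0.14
side [ 0.9 -0.2] 401 0.12 0.14
side [ 0.9 -0.1] 463 0.12 0.14
side [0.9 0. ] 679 0.12 0.14
side [0.9 0.1] 545 0.12 0.14
side [0.9 0.2] 125 0.12 0.14
```

Call:
move_arm(
  increments="10 -16 4 0 0 0 255; 17 -28 4 0 0 0 255; 17 -28 4 0 0 0 255; 17 -28 4 0 0 0 255; 17 -28 4 0 0 0 255; 17 -28 4 0 0 0 255; 17 -28 4 0 0 0 255; 17 -28 4 0 0 0 255",
  grip_force=20,
)

```text
time: 2.37
position: [0.3928, 0.3809, 0.255]
tool_rot: [0.65, 3.073, 0.001]
ft_force: [1.4, 0.0, -0.5]
grip_width: 0.479
grip_force: 0.0
```

Call:
move_arm(
  increments="12 -34 0 0 0 0 255; 12 -34 0 0 0 0 255; 12 -34 0 0 0 0 255; 12 -34 0 0 0 0 255; 16 -32 0 0 0 1.5 255; 22 -29 0 0 0 1.5 255; 24 -28 0 0 0 1.5 255; 24 -28 0 0 0 1.5 255",
)

```text
time: 3.03
position: [0.5269, 0.1278, 0.2552]
tool_rot: [0.486, 3.103, 0.002]
ft_force: [-0.2, 0.2, -0.2]
grip_width: 0.01
grip_force: 0.0
```

Call:
move_arm(
  increments="26 -26 0 0 0 0 255; 26 -26 0 0 0 0 255; 26 -26 0 0 0 0 255; 26 -26 0 0 0 0 255; 26 -26 0 0 0 0 255; 18 -18 0 0 0 0 255; 8 -8 0 0 0 0 255; 0 0 0 0 0 0 255",
)

```text
time: 3.7
position: [0.6829, -0.0297, 0.2537]
tool_rot: [-0.495, -3.102, 0.003]
ft_force: [-0.4, 0.4, -0.1]
grip_width: 0.007
grip_force: 0.0
```

Call:
move_arm(
  increments="0 -20 0 0 0 0 255; 0 -20 -5 0 0 0 255; 0 -15 -20 0 0 0 255; 0 -6 -20 0 0 0 255; 0 0 -20 0 0 0 255; 0 0 -12 0 0 0 255; 0 0 -10 0 0 0 255; 0 0 0 0 0 0 255",
)

```text
time: 4.37
position: [0.6813, -0.0853, 0.1659]
tool_rot: [-0.484, -3.102, -0.002]
ft_force: [1.0, -0.1, -1.0]
grip_width: 0.004
grip_force: 0.0
```

Call:
move_arm(
  increments="0 0 -6 0 0 0 255; -2 0 -6 0 0 0 255; -4 1 -6 0 0 0 255; -4 1 -6 0 0 0 255; -3 1 -6 0 0 0 255; -3 1 -6 0 0 0 255; -2 1 -6 0 0 0 255; -2 0 -6 0 0 0 255",
)

```text
time: 5.03
position: [0.6614, -0.0822, 0.1186]
tool_rot: [-0.488, -3.102, -0.0]
ft_force: [0.4, 0.5, 3.1]
grip_width: 0.009
grip_force: 1.3
```

Call:
move_arm(
  increments="-1 0 -4 0 0 0 255; -1 0 -4 0 0 0 255; 0 0 -4 0 0 0 255; 0 0 -4 0 0 0 255; 0 0 -3 0 0 0 255; 0 0 -2 0 0 0 255; 0 0 -1 0 0 0 255; 0 0 0 0 0 0 255",
)

```text
time: 5.7
position: [0.6601, -0.0831, 0.0971]
tool_rot: [-0.489, -3.103, 0.001]
ft_force: [0.4, 0.4, 0.3]
grip_width: 0.004
grip_force: 0.0
```

Call:
move_arm(
  increments="0 0 -1 0 0 0 255; 0 0 -1 0 0 0 255; 0 0 -1 0 0 0 255; 0 0 -1 0 0 0 255; 0 0 -0.5 0 0 0 255; 0 0 0 0 0 0 255; 0 0 0 0 0 0 255; 0 0 0 0 0 0 255",
)

```text
time: 6.37
position: [0.6602, -0.0829, 0.0935]
tool_rot: [0.488, 3.103, -0.0]
ft_force: [-2.6, -0.5, 5.3]
grip_width: 0.009
grip_force: 2.6
```

Call:
move_arm(
  increments="0 0 -0.5 0 0 0 255; 0 0 -0.5 0 0 0 255; 0 0 0 0 0 0 255; 0 0 -0.5 0 0 0 255; 0 0 -0.5 0 0 0 255; 0 0 0 0 0 0 255; 0 0 0 0 0 0 255; 0 0 0 0 0 0 255",
)

```text
time: 7.03
position: [0.6602, -0.0829, 0.0934]
tool_rot: [0.488, 3.103, 0.001]
ft_force: [-6.9, -0.2, 14.5]
grip_width: 0.005
grip_force: 7.0
```

Call:
move_arm(
  increments="0 0 10 0 0 0 255; 0 0 25 0 0 0 255; 0 0 30 0 0 0 255; 0 10 30 0 0 0 255; -5 25 10 0 0 0 255; -15 30 0 0 0 0 255; -20 25 0 0 0 0 255; -10 14 0 0 0 2 255",
)

```text
time: 7.7
position: [0.6088, 0.026, 0.1959]
tool_rot: [-0.426, -3.112, -0.004]
ft_force: [-0.5, 0.7, -0.1]
grip_width: 0.004
grip_force: 0.0
```

```bash
python3 - <<'E'
from h import *
s=ctrl.get_state(); print(s["position"].round(4),s["ft_force"].round(1))
p=ctrl.get_image("scene"); save(p,"s1.png"); q=ctrl.get_image("side"); w=ctrl.get_image("wrist"); 
a=cv2.resize(p["frame"][170:320,220:400],None,fx=2.2,fy=2.2,interpolation=3); b=cv2.resize(q["frame"][140:290,190:370],None,fx=2.2,fy=2.2,interpolation=3)
cv2.imwrite("pics/m1.png",np.hstack([a,b])[:,:,::-1]); save(w,"w1.png")
for n,i in (("scene",p),("side",q)):
    P=pts(i,np.ones((420,560),bool)); 
    r=np.hypot(P[:,0]-.5635,P[:,1]+.053); d=(P[:,:2]-[.5635,-.053])@np.array([[.952,.305],[-.305,.952]])
    m=(d[:,0]>22)&0 if 0 else (r>.03)&(r<.07)&(d[:,0]>.02)
    ang=np.degrees(np.arctan2(d[:,1],d[:,0]))[m]+90; z=P[m,2]; print(n)
    for k in range(0,180,6):
        s=(ang>=k)&(ang<k+6)
        if s.sum()>2: print(k,s.sum(),np.percentile(z[s],[50,90,100]).round(4))
E
```

```text
[0.6088 0.026  0.1959] [-0.5  0.7 -0.1]
scene
18 72 [0.0544 0.0933 0.0954]
24 61 [0.0697 0.0937 0.0955]
30 54 [0.0924 0.0942 0.0953]
36 43 [0.0932 0.0949 0.0955]
42 49 [0.0932 0.0943 0.0951]
48 29 [0.0934 0.0943 0.0945]
54 35 [0.0936 0.0945 0.0948]
60 34 [0.0936 0.0952 0.0975]
66 35 [0.0948 0.097  0.0987]
72 35 [0.0956 0.0986 0.0998]
78 49 [0.0997 0.3085 0.3098]
84 142 [0.2959 0.3078 0.3099]
90 127 [0.2751 0.3085 0.3101]
96 102 [0.2741 0.3084 0.3095]
102 46 [0.3075 0.3094 0.3101]
108 39 [0.099  0.3095 0.3104]
114 70 [0.1054 0.3092 0.3104]
120 51 [0.1108 0.3096 0.3101]
126 67 [0.3097 0.3658 0.3671]
132 153 [0.3451 0.5456 0.5517]
138 264 [0.3657 0.548  0.5538]
144 447 [0.446  0.541  0.5542]
150 525 [0.4522 0.5257 0.5544]
156 221 [0.4447 0.5084 0.534 ]
side
18 3 [0.0579 0.0584 0.0585]
36 4 [0.0946 0.0951 0.0953]
42 10 [0.0944 0.0956 0.0964]
48 18 [0.0946 0.0964 0.0966]
54 28 [0.0942 0.0953 0.0961]
60 28 [0.0947 0.0959 0.0965]
66 24 [0.0955 0.0967 0.097 ]
72 27 [0.0952 0.0982 0.0987]
78 24 [0.0952 0.1    0.1004]
84 24 [0.0973 0.102  0.1026]
90 20 [0.1014 0.1042 0.1048]
96 18 [0.1038 0.1064 0.1079]
102 20 [0.1036 0.1068 0.1083]
108 8 [0.0932 0.0947 0.0952]
114 10 [0.0941 0.112  0.112 ]
120 27 [0.0946 0.1134 0.1149]
126 51 [0.0967 0.1124 0.1151]
132 48 [0.0402 0.0946 0.0954]
138 56 [0.0405 0.0952 0.0961]
144 57 [0.0334 0.094  0.0969]
150 97 [0.0367 0.093  0.0947]
156 107 [0.0401 0.0837 0.0954]
```

View pics/m1.png

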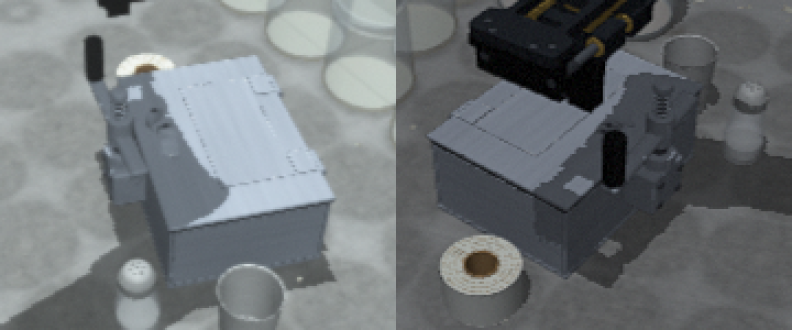

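```bash
python3 - <<'E'
from h import *
i=ctrl.get_image("side")
P=pts(i,np.ones((420,560),bool)); P=P[P[:,2]<.13]
r=np.hypot(P[:,0]-.5635,P[:,1]+.053); d=(P[:,:2]-[.5635,-.053])@np.array([[.952,.305],[-.305,.952]])
m=(r>.043)&(r<.057)&(d[:,0]>.015); ang=np.degrees(np.arctan2(d[:,1],d[:,0]))[m]+90; z=P[m,2]
for k in range(90,140,2):
    s=(ang>=k)&(ang<k+2)
    if s.sum(): print(k,s.sum(),np.sort(z[s]).round(3)[-6:])
for n in ("knob","lid"): print([(r["centre"].round(3) if hasattr(r["centre"],'round') else r["centre"],r["score"]) for r in ctrl.find_in(n,i)[:1]])
v,u=np.nonzero(i["depth"]>0); C=i["frame"][v,u].max(1); A=pts(i,np.ones((420,560),bool)); k=(C<45)&(A[:,2]>.13)&(A[:,2]<.175)&(np.hypot(A[:,0]-.5635,A[:,1]+.053)<.11)&(np.hypot(A[:,0]-.5635,A[:,1]+.053)>.06); print(k.sum(),A[k].mean(0),A[k][A[k][:,2]>.163].mean(0))
E
```

```text
90 3 [0.096 0.103 0.104]
92 3 [0.104 0.104 0.104]
94 3 [0.102 0.104 0.104]
96 3 [0.103 0.106 0.106]
98 3 [0.105 0.106 0.106]
100 3 [0.102 0.107 0.107]
102 5 [0.103 0.105 0.105 0.106 0.106]
104 3 [0.104 0.106 0.107]
106 1 [0.108]
118 1 [0.113]
120 3 [0.113 0.113 0.114]
122 4 [0.112 0.113 0.113 0.114]
124 3 [0.11  0.112 0.112]
126 4 [0.096 0.101 0.103 0.105]
128 4 [0.094 0.1   0.109 0.112]
130 1 [0.093]
136 2 [0.092 0.094]
[([0.5734, 0.0269, 0.1179], 0.65)]
[([0.6557, -0.0464, 0.0912], 0.76)]
225 [0.58169116 0.03568501 0.15498762] [0.58264381 0.03305865 0.16851961]
```

Call:
move_arm(
  increments="0 0 -8 0 0 0 255; 0 0 -10 0 0 0 255; 0 0 -10 0 0 0 255; 0 0 -10 0 0 0 255; 0 0 -10 0 0 0 255; 0 0 -6 0 0 0 255; 0 0 -3 0 0 0 255; 0 0 0 0 0 0 255",
)

```text
time: 8.67
position: [0.6096, 0.0214, 0.1379]
tool_rot: [-0.434, -3.11, 0.001]
ft_force: [-0.3, -0.1, 0.5]
grip_width: 0.006
grip_force: 0.0
```

```bash
python3 - <<'E'
from h import *
s=ctrl.get_state(); print(s["position"].round(4),s["ft_force"].round(1),s["joint_positions"].round(2))
piv=np.array([563.5,-53]); 
d=s["position"][:2]*1000-piv; print(np.hypot(*d),np.degrees(np.arctan2(d[1],d[0])))
R_=87.3
for a in range(58,180,4): 
    f=lambda t:piv+R_*np.array([np.cos(np.radians(t)),np.sin(np.radians(t))])
    print(a,f(a).round(1),"next4",(f(a+4)-f(a)).round(2),"per1",((f(a+1)-f(a))).round(2))
E
```

```text
[0.6096 0.0214 0.1379] [-0.3 -0.1  0.5] [-0.43  0.3   0.42  1.68 -0.13  1.19  1.32]
87.50036769553097 58.19893216775844
58 [609.8  21. ] next4 [-5.28  3.05] per1 [-1.3  0.8]
62 [604.5  24.1] next4 [-5.48  2.67] per1 [-1.35  0.7 ]
66 [599.   26.8] next4 [-5.65  2.28] per1 [-1.4   0.61]
70 [593.4  29. ] next4 [-5.8   1.88] per1 [-1.44  0.51]
74 [587.6  30.9] next4 [-5.91  1.47] per1 [-1.47  0.41]
78 [581.7  32.4] next4 [-6.    1.06] per1 [-1.49  0.3 ]
82 [575.6  33.5] next4 [-6.06  0.64] per1 [-1.51  0.2 ]
86 [569.6  34.1] next4 [-6.09  0.21] per1 [-1.52  0.09]
90 [563.5  34.3] next4 [-6.09 -0.21] per1 [-1.52 -0.01]
94 [557.4  34.1] next4 [-6.06 -0.64] per1 [-1.52 -0.12]
98 [551.4  33.5] next4 [-6.   -1.06] per1 [-1.51 -0.23]
102 [545.3  32.4] next4 [-5.91 -1.47] per1 [-1.49 -0.33]
106 [539.4  30.9] next4 [-5.8  -1.88] per1 [-1.46 -0.43]
110 [533.6  29. ] next4 [-5.65 -2.28] per1 [-1.43 -0.53]
114 [528.   26.8] next4 [-5.48 -2.67] per1 [-1.39 -0.63]
118 [522.5  24.1] next4 [-5.28 -3.05] per1 [-1.34 -0.73]
122 [517.2  21. ] next4 [-5.05 -3.41] per1 [-1.29 -0.82]
126 [512.2  17.6] next4 [-4.8  -3.75] per1 [-1.22 -0.91]
130 [507.4  13.9] next4 [-4.53 -4.08] per1 [-1.16 -0.99]
134 [502.9   9.8] next4 [-4.23 -4.38] per1 [-1.09 -1.07]
138 [498.6   5.4] next4 [-3.92 -4.67] per1 [-1.01 -1.14]
142 [494.7   0.7] next4 [-3.58 -4.93] per1 [-0.93 -1.21]
146 [491.1  -4.2] next4 [-3.23 -5.17] per1 [-0.84 -1.27]
150 [487.9  -9.4] next4 [-2.86 -5.38] per1 [-0.75 -1.33]
154 [485.  -14.7] next4 [-2.48 -5.57] per1 [-0.66 -1.38]
158 [482.6 -20.3] next4 [-2.08 -5.73] per1 [-0.56 -1.42]
162 [480.5 -26. ] next4 [-1.68 -5.86] per1 [-0.46 -1.45]
166 [478.8 -31.9] next4 [-1.27 -5.96] per1 [-0.36 -1.48]
170 [477.5 -37.8] next4 [-0.85 -6.03] per1 [-0.25 -1.5 ]
174 [476.7 -43.9] next4 [-0.43 -6.08] per1 [-0.15 -1.52]
178 [476.3 -50. ] next4 [ 0.   -6.09] per1 [-0.04 -1.52]
```

Call:
move_arm(
  increments="6 -4 0 0 0 0 255; 3 -2 0 0 0 -7 255; 0 0 0 0 0 -7 255; 0 0 0 0 0 -7 255; 0 0 0 0 0 -7 255; 0 0 0 0 0 -7 255; 0 0 0 0 0 -7 255; 0 0 0 0 0 -7 255",
)

```text
time: 9.33
position: [0.6202, 0.015, 0.1401]
tool_rot: [1.692, 2.645, 0.002]
ft_force: [0.9, -0.2, 1.0]
grip_width: 0.005
grip_force: 0.0
```

Call:
move_arm(
  increments="0 0 0 0 0 -7 255; 0 0 0 0 0 -7 255; 0 0 0 0 0 -7 255; 0 0 0 0 0 -7 255; 0 0 0 0 0 -7 255; 0 0 0 0 0 -3 255; 0 0 0 0 0 0 255; 0 0 0 0 0 0 255",
)

```text
time: 10.0
position: [0.6199, 0.0152, 0.1397]
tool_rot: [2.454, 1.96, 0.002]
ft_force: [0.1, 0.7, 0.6]
grip_width: 0.005
grip_force: 0.0
```

```bash
cat > st.py <<'E'
from h import *
s=ctrl.get_state(); T=rot(s["tool_rot"]); piv=np.array([563.5,-53])
d=s["position"][:2]*1000-piv; f=s["ft_force"]; a=np.arctan2(d[1],d[0])
print(s["position"].round(4),"f",f.round(1),"j",s["joint_positions"].round(2)); A=np.degrees(a)
print("r",np.hypot(*d).round(1),"ang",A.round(1),"yaw_y",np.degrees(np.arctan2(T[1,1],T[0,1])).round(1),"tilt",np.degrees(np.arccos(-T[2,2])).round(1))
E
python3 st.py
```

```text
[0.6199 0.0152 0.1397] f [0.1 0.7 0.6] j [-0.61  0.36  0.67  1.66 -0.23  1.21 -0.11]
r 88.5 ang 50.4 yaw_y -12.8 tilt 0.1
```

Call:
move_arm(
  increments="-2.4 1.9 0 0 0 0 255; -2.5 1.8 0 0 0 0 255; -2.5 1.8 0 0 0 0 255; -2.6 1.7 0 0 0 0 255; -2.7 1.5 0 0 0 0 255; -2.7 1.4 0 0 0 2 255; -2.8 1.4 0 0 0 2 255; -2.8 1.2 0 0 0 2 255",
)

```text
time: 10.67
position: [0.598, 0.0283, 0.1392]
tool_rot: [2.348, 2.086, 0.001]
ft_force: [0.2, -0.9, -0.9]
grip_width: 0.008
grip_force: 0.4
```

```bash
python3 st.py; python3 - <<'E'
import numpy as np
for a in range(66,190,3):
    f=lambda t:88.5*np.array([np.cos(np.radians(t)),np.sin(np.radians(t))]); print(a,(f(a+3)-f(a)).round(1))
E
```

```text
[0.598  0.0283 0.1392] f [ 0.2 -0.9 -0.9] j [-0.63  0.3   0.65  1.71 -0.2   1.19 -0.05]
r 88.3 ang 67.0 yaw_y -6.8 tilt 0.0
66 [-4.3  1.8]
69 [-4.4  1.5]
72 [-4.4  1.3]
75 [-4.5  1.1]
78 [-4.6  0.8]
81 [-4.6  0.6]
84 [-4.6  0.4]
87 [-4.6  0.1]
90 [-4.6 -0.1]
93 [-4.6 -0.4]
96 [-4.6 -0.6]
99 [-4.6 -0.8]
102 [-4.5 -1.1]
105 [-4.4 -1.3]
108 [-4.4 -1.5]
111 [-4.3 -1.8]
114 [-4.2 -2. ]
117 [-4.1 -2.2]
120 [-4.  -2.4]
123 [-3.8 -2.6]
126 [-3.7 -2.8]
129 [-3.5 -3. ]
132 [-3.4 -3.2]
135 [-3.2 -3.4]
138 [-3.  -3.5]
141 [-2.8 -3.7]
144 [-2.6 -3.8]
147 [-2.4 -4. ]
150 [-2.2 -4.1]
153 [-2.  -4.2]
156 [-1.8 -4.3]
159 [-1.5 -4.4]
162 [-1.3 -4.4]
165 [-1.1 -4.5]
168 [-0.8 -4.6]
171 [-0.6 -4.6]
174 [-0.4 -4.6]
177 [-0.1 -4.6]
180 [ 0.1 -4.6]
183 [ 0.4 -4.6]
186 [ 0.6 -4.6]
189 [ 0.8 -4.6]
```

Call:
move_arm(
  increments="-4.3 1.8 0 0 0 3 255; -4.4 1.5 0 0 0 3 255; -4.4 1.3 0 0 0 3 255; -4.5 1.1 0 0 0 3 255; -4.6 0.8 0 0 0 3 255; -4.6 0.6 0 0 0 3 255; -4.6 0.4 0 0 0 3 255; -4.6 0.1 0 0 0 3 255",
)

```text
time: 11.33
position: [0.562, 0.0357, 0.1393]
tool_rot: [1.862, 2.53, 0.001]
ft_force: [0.7, -0.1, 0.5]
grip_width: 0.003
grip_force: 0.3
```

```bash
cat >> st.py <<'E'
for n in ("scene","side"):
    i=ctrl.get_image(n); v,u=np.nonzero(i["depth"]>0); C=i["frame"][v,u].max(1); Q=pts(i,np.ones((420,560),bool)); r=np.hypot(Q[:,0]-.5635,Q[:,1]+.053)
    k=(C<45)&(Q[:,2]>.13)&(Q[:,2]<.184)&(r<.11)&(r>.06); 
    e=np.array(s["position"][:2])+0; K=Q[k]
    # drop gripper: keep points ahead of finger
    t=np.array([-np.sin(a),np.cos(a)]); K=K[((K[:,:2]-e)@t>.0155)]
    if len(K): m=K.mean(0); print(n,len(K),m.round(4),"top z95",np.percentile(K[:,2],[90,97]).round(4),"theta",(np.degrees(np.arctan2(m[1]+.053,m[0]-.5635))-72.2).round(1))
E
python3 st.py
```

```text
[0.562  0.0357 0.1393] f [ 0.7 -0.1  0.5] j [-0.63  0.21  0.59  1.8  -0.13  1.17  0.3 ]
r 88.7 ang 90.9 yaw_y 17.3 tilt 0.1
scene 108 [0.5392 0.022  0.1534] top z95 [0.1695 0.1706] theta 35.7
side 182 [0.5397 0.0348 0.1546] top z95 [0.1704 0.1713] theta 33.0
```

Call:
move_arm(
  increments="-3.1 -0.1 0 0 0 2 255; -3.1 -0.2 0 0 0 2 255; -3.1 -0.3 0 0 0 2 255; -3.1 -0.4 0 0 0 2 255; -3.0 -0.5 0 0 0 2 255; -3.0 -0.6 0 0 0 2 255; -3.0 -0.7 0 0 0 2 255; -3.0 -0.8 0 0 0 2 255",
)

```text
time: 12.1
position: [0.538, 0.0322, 0.1393]
tool_rot: [1.495, 2.762, 0.001]
ft_force: [-0.0, 0.9, 0.1]
grip_width: 0.003
grip_force: 0.3
```

Call:
move_arm(
  increments="-3.0 -0.9 0 0 0 2 255; -2.9 -1.0 0 0 0 2 255; -2.9 -1.1 0 0 0 2 255; -2.9 -1.2 0 0 0 2 255; -2.8 -1.3 0 0 0 2 255; -2.8 -1.4 0 0 0 2 255; -2.7 -1.5 0 0 0 2 255; -2.7 -1.6 0 0 0 2 255",
)

```text
time: 12.77
position: [0.5154, 0.0221, 0.1393]
tool_rot: [1.097, 2.943, 0.001]
ft_force: [1.1, -0.4, 0.2]
grip_width: 0.005
grip_force: 0.5
```

```bash
python3 st.py
```

```text
[0.5154 0.0221 0.1393] f [ 1.1 -0.4  0.2] j [-0.61  0.1   0.55  1.91 -0.05  1.15  0.81]
r 89.2 ang 122.6 yaw_y 49.1 tilt 0.1
scene 68 [ 0.4998 -0.0013  0.1445] top z95 [0.1555 0.1576] theta 68.7
side 92 [0.4982 0.0108 0.1539] top z95 [0.1701 0.1709] theta 63.5
```

Call:
move_arm(
  increments="-2.5 -1.8 0 0 0 2 255; -2.5 -1.9 0 0 0 2 255; -2.4 -2.0 0 0 0 2 255; -2.3 -2.0 0 0 0 2 255; -2.3 -2.1 0 0 0 2 255; -2.2 -2.2 0 0 0 2 255; -2.1 -2.3 0 0 0 2 255; -2.0 -2.3 0 0 0 2 255",
)

```text
time: 13.53
position: [0.4986, 0.0101, 0.1402]
tool_rot: [0.673, 3.066, 0.011]
ft_force: [3.6, 11.2, 2.3]
grip_width: 0.005
grip_force: 6.1
```

```bash
python3 st.py
```

```text
[0.4986 0.0101 0.1402] f [ 3.6 11.2  2.3] j [-0.59  0.05  0.54  1.95 -0.03  1.15  1.1 ]
r 90.6 ang 135.8 yaw_y 65.3 tilt 0.4
scene 68 [ 0.4901 -0.0146  0.1443] top z95 [0.1548 0.1565] theta 80.2
side 33 [ 0.4856 -0.0034  0.148 ] top z95 [0.162  0.1647] theta 75.3
```

Call:
move_arm(
  increments="-1.4 -1.9 0 0 0 1.5 255; -1.4 -1.9 0 0 0 1.5 255; -1.3 -1.9 0 0 0 1.5 255; -1.3 -2.0 0 0 0 1.5 255; -1.2 -2.0 0 0 0 1.5 255; -1.2 -2.0 0 0 0 1.5 255; -1.1 -2.1 0 0 0 1.5 255; -1.1 -2.1 0 0 0 1.5 255",
)

```text
time: 14.3
position: [0.4876, -0.0014, 0.141]
tool_rot: [0.345, 3.122, 0.019]
ft_force: [-5.2, 16.1, 9.3]
grip_width: 0.005
grip_force: 7.5
```

```bash
python3 st.py
```

```text
[ 0.4876 -0.0014  0.141 ] f [-5.2 16.1  9.3] j [-0.57  0.02  0.54  1.97 -0.03  1.15  1.33]
r 91.8 ang 145.8 yaw_y 77.4 tilt 0.7
scene 70 [ 0.4831 -0.0275  0.1433] top z95 [0.1533 0.1545] theta 90.2
side 2 [ 0.4778 -0.0192  0.1317] top z95 [0.1319 0.132 ] theta 86.3
```

Call:
move_arm(
  increments="-0.6 -0.3 0.8 0 0 0 255; -0.6 -0.3 0.8 0 0 0 255; -0.6 -0.5 0.8 0 0 0 255; -0.6 -0.7 0.8 0 0 0 255; -0.4 -0.8 0.7 0 0 0 255; -0.4 -0.8 0.6 0 0 0 255; -0.4 -0.8 0.5 0 0 0 255; -0.4 -0.8 0 0 0 0 255",
)

```text
time: 15.07
position: [0.4844, -0.0103, 0.145]
tool_rot: [0.35, 3.119, 0.011]
ft_force: [2.0, 10.3, 0.5]
grip_width: 0.007
grip_force: 6.2
```

```bash
cat >> st.py <<'E'
y=T[:,1]*np.sign(T[1,1]); x=np.cross(y,[0,0,1]); print("normal",(f@y).round(1),"side(along",x[:2].round(2),")",(f@x).round(1),"z",f[2].round(1), "time",s["time"])
i=ctrl.get_image("scene"); g=[]
Q=pts(i,np.ones((420,560),bool)); r=np.hypot(Q[:,0]-.5635,Q[:,1]+.053); S=Q[(r<.014)&(Q[:,2]>.15)&(Q[:,2]<.19)]; print("nut",len(S), S[:,2].max().round(4) if len(S) else "")
H=Q[(r>.02)&(r<.06)&(Q[:,2]>.112)&(Q[:,2]<.14)]; print("bar",len(H),np.percentile(H[:,2],[50,80,90]).round(4) if len(H) else "")
E
python3 st.py
```

```text
[ 0.4844 -0.0103  0.145 ] f [ 2.  10.3  0.5] j [-0.57  0.01  0.55  1.97 -0.01  1.16  1.33]
r 89.9 ang 151.6 yaw_y 77.2 tilt 0.4
scene 78 [ 0.4799 -0.036   0.1458] top z95 [0.1572 0.1592] theta 96.3
side 3 [ 0.4757 -0.0252  0.1323] top z95 [0.1337 0.1339] theta 90.2
normal 10.5 side(along [ 0.98 -0.22] ) -0.4 z 0.5 time 15.0667
nut 76 0.1712
bar 271 [0.1268 0.1279 0.1285]
```

Call:
move_arm(
  increments="-0.3 -1.1 0.2 0 0 0.7 255; -0.3 -1.1 0.2 0 0 0.7 255; -0.3 -1.1 0.2 0 0 0.7 255; -0.2 -1.1 0.2 0 0 0.7 255; -0.2 -1.1 0.2 0 0 0.7 255; -0.2 -1.1 0 0 0 0.7 255; -0.2 -1.1 0 0 0 0.7 255; -0.1 -1.1 0 0 0 0.7 255",
)

```text
time: 15.88
position: [0.4806, -0.0176, 0.1456]
tool_rot: [-0.195, -3.134, -0.013]
ft_force: [-5.9, 10.7, 5.0]
grip_width: 0.003
grip_force: 6.2
```

```bash
python3 st.py
```

```text
[ 0.4806 -0.0176  0.1456] f [-5.9 10.7  5. ] j [-0.56  0.    0.55  1.97 -0.01  1.17  1.44]
r 90.2 ang 156.9 yaw_y 82.9 tilt 0.5
scene 71 [ 0.478  -0.0437  0.146 ] top z95 [0.1565 0.1587] theta 101.6
normal 9.9 side(along [ 0.99 -0.12] ) -7.2 z 5.0 time 15.8833
nut 71 0.1721
bar 264 [0.1282 0.1294 0.1299]
```

Call:
move_arm(
  increments="-0.6 -0.3 0.4 0 0 0 255; -0.6 -0.4 0.4 0 0 0 255; -0.5 -0.5 0.2 0 0 0.5 255; -0.2 -0.7 0 0 0 0.5 255; -0.1 -0.7 0 0 0 0.5 255; -0.1 -0.7 0 0 0 0.5 255; -0.1 -0.7 0 0 0 0.5 255; 0 -0.7 0 0 0 0.5 255",
)

```text
time: 16.7
position: [0.4779, -0.0254, 0.1463]
tool_rot: [-0.117, -3.137, -0.007]
ft_force: [-4.7, 7.0, 4.1]
grip_width: 0.002
grip_force: 4.6
```

```bash
python3 st.py
```

```text
[ 0.4779 -0.0254  0.1463] f [-4.7  7.   4.1] j [-0.56 -0.    0.56  1.98 -0.    1.17  1.5 ]
r 89.9 ang 162.1 yaw_y 85.7 tilt 0.3
scene 72 [ 0.4767 -0.0518  0.1455] top z95 [0.1556 0.1585] theta 107.0
normal 6.7 side(along [ 1.   -0.07] ) -5.2 z 4.1 time 16.7
nut 73 0.1722
bar 263 [0.1287 0.1298 0.1304]
```

Call:
move_arm(
  increments="-0.5 -0.3 0.3 0 0 0.5 255; -0.5 -0.4 0.2 0 0 0.5 255; 0 -0.4 0 0 0 0.5 255; 0 -0.4 0 0 0 0 255; 0 -0.4 0 0 0 0 255; 0 -0.4 0 0 0 0 255; 0 -0.4 0 0 0 0 255; 0 -0.4 0 0 0 0 255",
)

```text
time: 17.52
position: [0.4771, -0.0299, 0.1466]
tool_rot: [-0.077, -3.139, -0.004]
ft_force: [-2.8, 3.5, 2.4]
grip_width: 0.005
grip_force: 2.7
```

```bash
python3 st.py
```

```text
[ 0.4771 -0.0299  0.1466] f [-2.8  3.5  2.4] j [-0.55 -0.    0.56  1.98 -0.    1.17  1.53]
r 89.5 ang 165.1 yaw_y 87.2 tilt 0.2
scene 71 [ 0.4763 -0.0569  0.1462] top z95 [0.1562 0.1586] theta -249.6
normal 3.4 side(along [ 1.   -0.05] ) -3.0 z 2.4 time 17.5167
nut 72 0.1721
bar 261 [0.1283 0.1293 0.1298]
```

Call:
move_arm(
  increments="0 -0.4 0 0 0 0.5 255; 0 -0.4 0 0 0 0.5 255; 0 -0.4 0 0 0 0.5 255; 0 -0.4 0 0 0 0 255; 0 -0.4 0 0 0 0 255; 0 -0.4 0 0 0 0 255; 0 0 0 0 0 0 255; 0 0 0 0 0 0 255",
)

```text
time: 18.33
position: [0.4778, -0.0345, 0.1466]
tool_rot: [0.035, 3.141, 0.0]
ft_force: [0.3, -0.8, 0.5]
grip_width: 0.004
grip_force: 0.0
```

```bash
python3 st.py
```

```text
[ 0.4778 -0.0345  0.1466] f [ 0.3 -0.8  0.5] j [-0.55 -0.    0.57  1.98  0.    1.17  1.57]
r 87.7 ang 167.8 yaw_y 88.7 tilt 0.0
scene 86 [ 0.4764 -0.064   0.1461] top z95 [0.158  0.1608] theta -245.0
normal -0.8 side(along [ 1.   -0.02] ) 0.4 z 0.5 time 18.3333
nut 73 0.1717
bar 248 [0.123  0.124  0.1245]
```

The pin has dropped: the bar is 5.5 mm lower and the force has gone. I'll back off and rise.

Call:
move_arm(
  increments="0 3 0 0 0 0 255; 0 5 0 0 0 0 255; 0 7 0 0 0 0 255; 0 5 10 0 0 0 255; 0 0 25 0 0 0 255; 0 0 30 0 0 0 255; 0 10 30 0 0 0 255; 0 20 20 0 0 0 255",
)

```text
time: 19.15
position: [0.4788, 0.014, 0.2655]
tool_rot: [0.041, 3.137, 0.001]
ft_force: [0.0, 0.3, 0.5]
grip_width: 0.006
grip_force: 0.0
```

Call:
move_arm(
  increments="0 30 10 0 0 0 255; 0 35 0 0 0 0 255; 0 35 0 0 0 0 255; 0 35 0 0 0 0 255; 0 25 0 0 0 0 255; 0 10 0 0 0 0 255; 0 0 0 0 0 0 255; 0 0 0 0 0 0 255",
)

```text
time: 19.82
position: [0.4778, 0.1849, 0.2718]
tool_rot: [0.035, 3.141, -0.002]
ft_force: [-0.1, 0.1, -0.5]
grip_width: 0.009
grip_force: 0.0
```

```bash
python3 st.py | tail -3; python3 - <<'E'
from h import *
p=ctrl.get_image("scene"); q=ctrl.get_image("side")
for n,i in (("scene",p),("side",q)):
    Q=pts(i,np.ones((420,560),bool)); r=np.hypot(Q[:,0]-.5635,Q[:,1]+.053)
    v,u=np.nonzero(i["depth"]>0); C=i["frame"][v,u].max(1); K=Q[(C<45)&(Q[:,2]>.13)&(Q[:,2]<.19)&(r>.06)&(r<.11)]
    H=Q[(r>.02)&(r<.07)&(Q[:,2]>.112)&(Q[:,2]<.14)]
    m=K.mean(0); print(n,"knob",m.round(4),K[:,2].max().round(4),"theta",(np.degrees(np.arctan2(m[1]+.053,m[0]-.5635))%360-72.2).round(1),"bar",np.percentile(H[:,2],[50,80,90]).round(4))
    d=(Q[:,:2]-[.5635,-.053])@np.array([[.952,.305],[-.305,.952]]); L=(d[:,0]>.09)&(d[:,0]<.17)&(abs(d[:,1])<.1)&(Q[:,2]<.14)
    A=np.c_[d[L,0],np.ones(L.sum())]; print(" lid slope",np.linalg.lstsq(A,Q[L,2],rcond=None)[0].round(4))
    for t in ["portion_cup","mill","label_roll"]: print(t,[np.round(z["centre"],3).tolist() for z in ctrl.find_in(t,i)[:1]])
a=cv2.resize(p["frame"][170:320,220:400],None,fx=2.2,fy=2.2,interpolation=3); b=cv2.resize(q["frame"][140:290,190:370],None,fx=2.2,fy=2.2,interpolation=3)
cv2.imwrite("pics/m2.png",np.hstack([a,b])[:,:,::-1])
E
```

```text
normal 0.1 side(along [ 1.   -0.02] ) -0.1 z -0.5 time 19.8167
nut 72 0.1719
bar 248 [0.1228 0.1237 0.1241]
scene knob [ 0.4759 -0.0637  0.152 ] 0.1726 theta 114.8 bar [0.1227 0.1239 0.1243]
 lid slope [-0.0032  0.0947]
portion_cup [[0.587, -0.246, 0.043]]
mill [[0.499, -0.201, 0.054]]
label_roll [[0.685, 0.103, 0.04]]<stdin>:7: RuntimeWarning: Mean of empty slice.
  ret = um.true_divide(
Traceback (most recent call last):
ValueError: zero-size array to reduction operation maximum which has no identity
```

The lid is flat and the bar stayed low (about 3 mm lift). The handle is at roughly 113°, the cup, mill and roll haven't moved, and the arm is clear, so I'm handing in.

```bash
python3 -c "
from bench import ctrl
print(ctrl.close_job())"
```

```text
the job is handed in; nothing more can be done
None
```

The box is shut and latched, with the pin dropped into the notch and the stop never forced; the arm is clear, the cup, mill and roll are in place, and I handed the job in at about 20 s, with no verdict returned.

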